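# Load a spring-contact cell holder

## Task

Put the blue cell into the cell holder: with the cell slanted, push its flat end against the spring plate so that the plate gives way, then tip the button end down in front of the red end block until the cell lies fully down and level in the holder, and let go. The button end must face the red block; leave the orange cell alone.

Things in the scene. Friction and masses are not known exactly. Their poses are not given: they have to be found in the camera images.
- blue_cell: Blue battery cell, loose cylinder 32 mm in diameter, 76 mm long, about 0.14 kg (0.10 to 0.18), lying on the worktop. Origin at the middle of its axis (16 mm above the worktop at the start). Its x axis runs along it to the button end (steel button 12 mm wide, 3 mm long, within the 76 mm; white band beside it); the -x end is flat. At the start x points away from the robot within 25 degrees.
- orange_cell: Orange cell of the same size and shape as the blue one, lying on its side near it, same axes. Not to be used.
- holder: Cell holder fixed to the worktop, grey base 120 x 84 x 6 mm. Origin on the worktop under the seated cell's centre; x along the cell, from the black spring block (x = -65 to -56 mm, top z = 40 mm, nearer the robot) to the red end block (+x), z up. A floor spine 24 mm wide, top z = 14 mm, from x = -58 to +38 mm, carries the cell. It is yawed up to 15 degrees from world x.
- holder_seat (a point): Where the middle of the seated cell's axis belongs: 30 mm above the worktop over the holder's origin. Axes as the holder's.
- spring_plate (a joint): How far the sprung brass plate is pushed back towards the black block, m: 0 at rest, 0.020 at its stop. It is upright, 30 mm wide, z = 15 to 39 mm; its face at rest is at holder x = -28 mm, 66 mm from the red block. The seated cell (flat end at x = -38 mm) holds it at 0.010. It takes 3 N to start, 6 N at 0.010, 9 N at 0.020, and springs back.
- blue_button_end (a point): Centre of the tip of the blue cell's button, 38 mm from the cell's origin along its +x.
- blue_flat_end (a point): Centre of the flat end of the blue cell, 38 mm from the cell's origin along its -x.
- red_block_top (a point): Top inner edge of the red end block, at holder x = +38 mm, z = 36 mm; the button of the seated cell rests against the face below it.
- open_middle (a point): Top of the base plate (z = 6 mm) at the middle of the open part, holder x = -22 to +25 mm, where fingers can hold the cell by its middle, beside the spine. On either side of it, at x = -56 to -22 mm and +25 to +38 mm, black cheeks stand beside the cell: 40 mm apart inside, flared above z = 24 mm, up to 32 mm high and 64 mm wide over all.
Things that resemble listed ones, but are neither listed nor needed, are in the scene too. There is more than one size of the blue_cell; the job needs the smaller.

How it is judged:
On the way:
1. the blue cell's flat end has pushed the spring plate back at least 4 mm while its button end is still raised (cell slanted by 6 degrees or more) (value of joint spring_plate above 0.004 m and angle between blue_cell's own x axis and vertical below 1.466 rad and x of blue_flat_end in the frame of holder below -0.025 m and horizontal distance between blue_flat_end and holder_seat below 0.07 m), for 0.1 s.
At the end, for the whole second after the job is handed in: The blue cell rests in the holder with its middle within 10 mm of the seat point and its axis within 10 degrees of the holder's, both ends fully down (less than 5 mm above the seated height), button end towards the red block, the spring plate held back at least 6 mm, and the cell at rest (distance between blue_cell and holder_seat below 0.01 m and angle between the x axis of blue_cell and the x axis of holder, either way round below 0.175 rad and x of blue_button_end in the frame of holder above 0.025 m and z of each of blue_button_end, blue_flat_end in the frame of holder_seat below 0.005 m and value of joint spring_plate above 0.006 m and linear speed of blue_cell below 0.02 m/s); the robot touches nothing.
It fails at once if the orange cell is moved more than 30 mm (distance of orange_cell from where it was at the start of the episode above 0.03 m).
It also fails if it takes over 38 s, if anything falls off the work surface, if the arm or the gripper's body presses on something with over 40 N, if the wrist force passes 120 N, or if a joint passes its speed limit or range.

## Robot

A 6-joint arm with a two-finger parallel gripper is mounted at the origin on a cart in front of the work surface, level with it; the furniture and walls round the work are solid. World frame = base frame: x ahead of the robot, y to its left, z up, the work surface at z = 0. Lengths are in m, angles in rad, forces in N, time in s.
With the tool pointing down it reaches from about 0.225 to 0.875 m from the base axis. Payload 3.4 kg.
Tool frame: the origin (TCP) lies at the very end of the fingers, on their centre line; the grasp point (between the pads) lies 19 mm behind it; z points along the fingers, y is the line along which they close (so a half turn about z gives the same grasp; the last joint's range is limited). The gripper opens to 85 mm and grips with 20 to 120 N. Pads are 22 mm wide; open, the fingers measure 114 mm over their backs; the gripper's body (76 mm by 85 mm) begins 54 mm behind the grasp point. The pads swing forward as they close: fully open they stand 13 mm farther back than shut.
Start: joints at [-1.464, 0.276, 1.505, -0, 1.361, -0.121], TCP at [0.13, -0.56, 0.231] pointing down, gripper open.
Joint ranges: [-2.89, 2.89], [-0.75, 2.08], [0.22, 2.7], [-1.18, 4.32], [0.11, 2.71], [-2.7, 2.7]. Speed limits (rad/s): [2.57, 2.57, 3.14, 3.14, 3.14, 3.14].

## Interface

Orientations are given as a unit quaternion [w, x, y, z].
In Python, from rig import manip, get_image, camera_info gives the robot as it stands. The module is installed in compiled form; this text tells all that it offers.
- The arm moves only by the shell command python3 -m crank 'ROWS' [FORCE]. ROWS is a JSON object of lists of equal length, an entry for each row: "translation": the shift along the tool's x, y, z in mm, a list of three; "roll": the turn about the tool's z in rad; "fingers": the opening, from 0 (shut) to 1 (fully open). A call has 1 to 8 rows; each row shifts and turns the commanded pose from where the row before left it, along the tool's axes as they then stand; what a row does not reach is not made up. A row lasts 1/10 s, in which the tool goes at most 50 mm and 8.59 degrees, less where a joint would pass 70% of its speed; a pose out of reach is approached as far as the arm can. A call is refused whole if a number of a shift passes 50 or a number of a turn 0.15, either way. A call with a gripper value outside its range is refused whole. The fingers move at their own pace and stop on an object; FORCE is the grip in N (left out, the last holds). Time passes only in rows, so rows that do not move let the fingers close. It gives the time, the measured TCP pose, the force, the opening and the grip force at its end, in the units of the state.
- manip.get_state(): the state, without advancing time (a new reading comes with each control period).
- get_image(name): name is "side" or "top"; returns the picture (420x560x3 uint8, blue, green, red); there is no depth.
- camera_info(name): a dict with "mtx" (3x3 intrinsics, pixels), "rvec" (rotation vector, rad) and "tvec" (3), from world to camera coordinates, as OpenCV has them. Camera axes: x right, y down, z forward; pixel columns grow to the right and rows downward; lengths in m; the calibration is good to about 2 mm. A picture is of the moment at which its call begins. camera_info takes no time and is no camera call.
- manip.sign_off(): hands the job in; it is judged then, once.
The state is a dict: "clock": time; "qpos": joint angles; "qd": joint speeds; "effort": joint torques, N m; "position": TCP position; "ee_rot": TCP orientation; "contact_force": force on the tool from outside, world axes, zero at the start; "moment": the same for the moment, N m; "width": finger opening in m; "gripper_force": force on a finger pad.
Only numpy, scipy, OpenCV 4.12 (cv2) and the standard library are available. Lean on these libraries where they do the work, as an engineer would, in place of code of your own. Each camera call takes 0.05 s, during which the arm holds its last target. There are 200 camera calls.

## Working session

There is one attempt and no reset: what is moved stays moved. The work goes in short steps, Python scripts to look and compute and a shell command to move; the robot and the scene stay as the last step left them, time stands still between calls to the robot, and variables do not carry over. Pictures are saved under pics/ and viewed, at most 10 in all, crops included, and the job is handed in when it is done.

```bash
mkdir -p pics
python3 - <<'E'
from rig import manip,get_image,camera_info
import cv2,numpy as np
for n in("top","side"):
    cv2.imwrite(f"pics/{n}0.png",get_image(n)); c=camera_info(n)
    R=cv2.Rodrigues(np.array(c["rvec"],float))[0]
    print(n,np.array(c["mtx"]).round(1).tolist(),(-R.T@np.array(c["tvec"]).ravel()).round(3),R.round(2).tolist())
print(manip.get_state())
E
```

```text
top [[458.2, 0.0, 278.5], [0.0, 458.2, 202.9], [0.0, 0.0, 1.0]] [ 0.418 -0.341  0.907] [[-0.01, -1.0, 0.03], [-0.99, 0.01, -0.12], [0.12, -0.03, -0.99]]
side [[402.3, 0.0, 279.8], [0.0, 402.3, 212.8], [0.0, 0.0, 1.0]] [ 0.335 -0.955  0.635] [[0.96, -0.29, 0.02], [-0.18, -0.66, -0.73], [0.22, 0.7, -0.68]]
{'clock': 0.1, 'qpos': array([-1.46399435e+00,  2.76544215e-01,  1.50600868e+00, -9.43177826e-06,
        1.36070607e+00, -1.21019334e-01]), 'qd': array([ 0.00026025, -0.00239959, -0.00280209, -0.00133984,  0.00111318,
        0.00017072]), 'effort': array([ 1.59054842e-03, -4.17699158e+01, -2.46404779e+01, -1.67444505e-04,
        5.76194157e-03,  1.33802702e-07]), 'position': array([ 0.12979686, -0.55967339,  0.23051825]), 'ee_rot': array([-8.33170205e-04,  9.93518737e-01,  1.13665412e-01,  1.31134782e-06]), 'contact_force': array([-0.66774108,  0.60273122, -0.44618574]), 'moment': array([ 0.04798576, -0.00800038, -0.00091096]), 'gripper_force': 0.0, 'width': 0.08530477103445122}
```

View pics/top0.png

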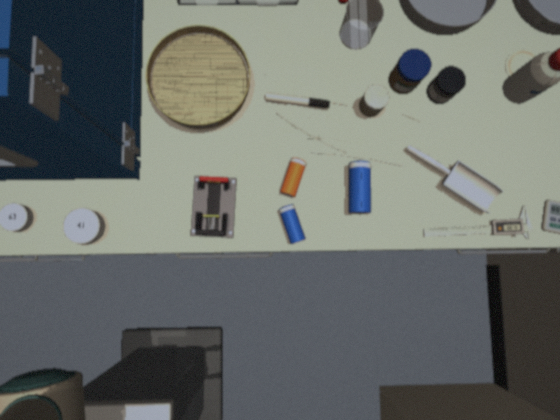

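View pics/side0.png

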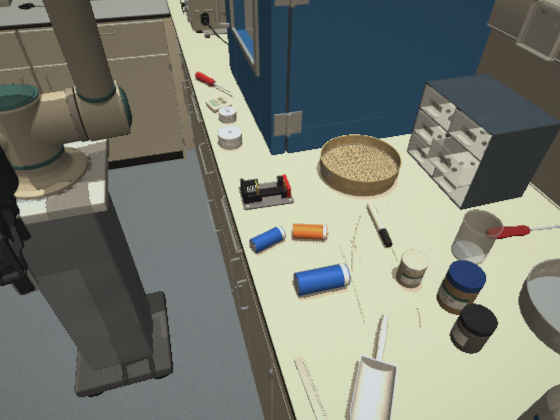

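The candidates for the cell are: small blue at top (291,223), big blue at (360,187), which is too large, and orange at (293,177), which I must not use. The dark blue jar lid at (411,65) and black lid at (446,85) aren't cells. The holder is at (214,207), with its red block at the far end. I choose the small blue at (291,223), and will check it in a crop.

```bash
cat > h.py <<'E'
from rig import manip,get_image,camera_info
import cv2,numpy as np
from scipy.spatial.transform import Rotation as Ro
def cam(n):
    c=camera_info(n);R=cv2.Rodrigues(np.array(c["rvec"],float))[0];t=np.array(c["tvec"],float).ravel()
    return np.array(c["mtx"],float),R,t
def onplane(n,uv,z):
    K,R,t=cam(n);C=-R.T@t
    d=(R.T@np.linalg.inv(K)@np.c_[np.atleast_2d(uv),np.ones(len(np.atleast_2d(uv)))].T).T
    return C+d*((z-C[2])/d[:,2])[:,None]
def proj(n,X):
    K,R,t=cam(n);return cv2.projectPoints(np.atleast_2d(np.array(X,float)),cv2.Rodrigues(R)[0],t,K,None)[0][:,0]
E
python3 - <<'E'
from h import *
T=cv2.imread("pics/top0.png");S=cv2.imread("pics/side0.png")
def big(n,I,lo,hi,box,z):
    m=cv2.inRange(cv2.cvtColor(I,cv2.COLOR_BGR2HSV),lo,hi);k=np.zeros_like(m);x0,y0,x1,y1=box;k[y0:y1,x0:x1]=m[y0:y1,x0:x1]
    c=max(cv2.findContours(k,0,2)[0],key=cv2.contourArea)
    p=onplane(n,c[:,0],z)[:,:2]*1000
    r=cv2.minAreaRect(p.astype(np.float32))
    print(n,lo,"px",cv2.minAreaRect(c)[0],"world",np.round(r[0],1),np.round(r[1],1),round(r[2],1)); return r
B=((100,120,40),(125,255,255));O=((5,140,60),(20,255,255));Rd=((0,150,60),(4,255,255))
big("top",T,*B,(270,195,315,250),.016);big("side",S,*B,(240,220,292,258),.016)
big("top",T,*O,(270,150,315,205),.016)
big("top",T,*Rd,(185,165,245,195),.036)
a=cv2.resize(T[150:260,180:320],None,fx=5,fy=5,interpolation=2);cv2.imwrite("pics/crop1.png",a)
b=cv2.resize(S[160:260,230:340],None,fx=6,fy=6,interpolation=2);cv2.imwrite("pics/crop2.png",b)
E
```

```text
top (100, 120, 40) px (292.3000183105469, 225.4000244140625) world [ 480.  -395.6] [61.  27.8] 17.5
side (100, 120, 40) px (266.5000305175781, 239.00003051757812) world [ 482.1 -395.2] [74.4 36.8] 18.2
top (5, 140, 60) px (292.1500244140625, 178.5500030517578) world [ 572.7 -397. ] [28.8 62.7] 70.7
top (0, 150, 60) px (213.4962158203125, 179.5867919921875) world [ 568.5 -244.6] [51.9  8.1] 86.9
```

View pics/crop1.png

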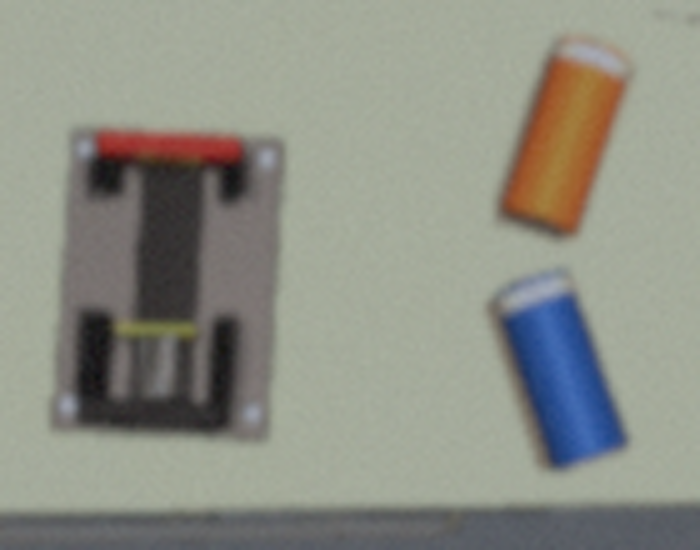

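View pics/crop2.png

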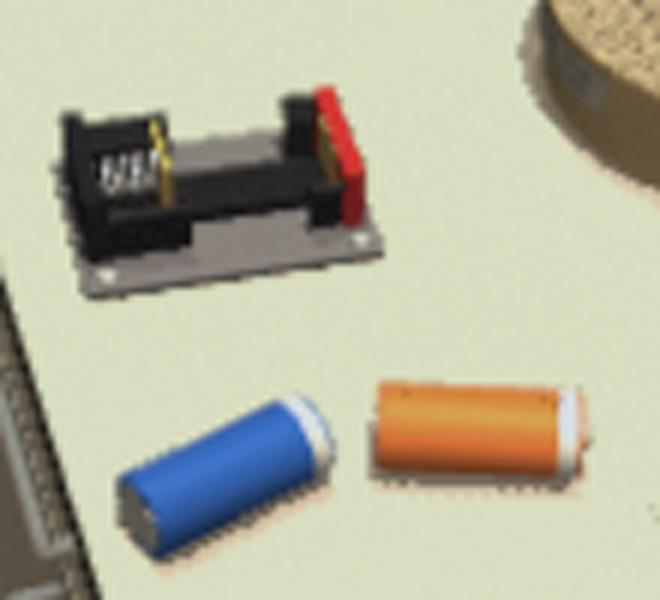

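The crops show the small blue cell with its white band at the far end, crop1 (530,290), and its flat end at (590,455). It is the smaller blue. Holder base corners in crop1 are (75,130), (285,143), (268,438) and (52,430). The plate is at (115–198,328) and the red inner edge at (100–242,160).

Run:
```python
from h import *
f=lambda p,z:(onplane("top",np.array(p)/5+[180,150],z)*1000)[:,:2]
c=f([[75,130],[285,143],[268,438],[52,430]],6)
r=f([[100,160],[242,165]],36);pl=f([[115,328],[198,334]],39)
b=f([[497,300],[568,268],[628,440],[552,470]],16)
for n,a in(("base",c),("red",r),("plate",pl),("blue",b)):print(n,a.round(1).tolist(),"mean",a.mean(0).round(1))
print("len/wid",np.linalg.norm(c[0]-c[3]),np.linalg.norm(c[1]-c[2]),np.linalg.norm(c[0]-c[1]))
d=(c[0]+c[1]-c[2]-c[3]);print("yaw base",np.degrees(np.arctan2(d[1],d[0])))
d=(b[0]+b[1]-b[2]-b[3])/2;print("yaw blue",np.degrees(np.arctan2(d[1],d[0])),np.linalg.norm(d))
def hp(n,img,s,o,pts):
    return [(onplane(n,np.array(p)/s+o,z)*1000)[0,:2].round(1).tolist() for p,z in pts]
# side cam: base near corners, plate top corners, red top inner edge
print("side",hp("side",0,6,[230,160],[((92,297),6),((383,252),6),((172,205),15),((152,125),39),((342,222),6),((318,92),36),((350,165),36)]))
s=manip.get_state();print(Ro.from_quat(s["ee_rot"][[1,2,3,0]]).as_matrix().round(3).tolist())
```

```text
base [[-504.3, -1110.4], [-470.3, -640.5], [191.1, -680.8], [167.1, -1156.4]] mean [-154.1 -897. ]
red [[-5464.2, -5256.3], [-5364.6, -3070.5]] mean [-5414.4 -4163.4]
plate [[-3137.6, -5412.9], [-3020.9, -4038.6]] mean [-3079.2 -4725.8]
blue [[-1146.7, 168.3], [-1354.9, 643.4], [-209.4, 1018.0], [-19.4, 513.1]] mean [-682.6  585.7]
len/wid 673.0210654575085 662.6643571595537 471.11603518218305
yaw base 176.30025409538206
yaw blue -162.4380108267392 1192.023998921558
side [[-753.3, -6685.5], [-1739.7, -6639.8], [-3561.1, -17310.0], [-10357.9, -47789.1], [-1653.1, -6823.0], [-13625.2, -44288.8], [-13541.6, -41490.4]]
[[0.974, 0.226, -0.0], [0.226, -0.974, 0.002], [0.0, -0.002, -1.0]]
```

Run:
```python
from h import *
f=lambda p,z:(onplane("top",np.array(p)/5+[179.6,149.6],z/1000)*1000)[:,:2]
c=f([[75,130],[285,143],[268,438],[52,430]],6)
r=f([[100,160],[242,165]],36);pl=f([[115,328],[198,334]],39)
b=f([[497,300],[568,268],[628,440],[552,470]],16)
for n,a in(("base",c),("red",r),("plate",pl),("blue",b)):print(n,a.round(1).tolist(),"mean",a.mean(0).round(1))
print("len/wid",np.linalg.norm(c[0]-c[3]),np.linalg.norm(c[1]-c[2]),np.linalg.norm(c[0]-c[1]))
d=(c[0]+c[1]-c[2]-c[3]);print("yaw base",np.degrees(np.arctan2(d[1],d[0])))
d=(b[0]+b[1]-b[2]-b[3])/2;print("yaw blue",np.degrees(np.arctan2(d[1],d[0])),np.linalg.norm(d))
g=lambda p,z:(onplane("side",np.array(p)/6+[229.6,159.6],z/1000)*1000)[0,:2].round(1)
print("side base near corners",g((92,297),6),g((383,252),6),"plate",g((152,125),39),"red",g((318,92),36),g((350,165),36))
```

```text
base [[582.0, -203.9], [576.0, -287.1], [459.0, -280.0], [463.2, -195.8]] mean [ 520.1 -241.7]
red [[564.8, -218.1], [562.4, -272.3]] mean [ 563.6 -245.2]
plate [[499.8, -224.5], [497.2, -255.8]] mean [ 498.5 -240.2]
blue [[511.2, -370.2], [523.5, -398.2], [455.9, -420.3], [444.6, -390.5]] mean [ 483.8 -394.8]
len/wid 119.08812559440494 117.2556543769293 83.3518857961068
yaw base -3.693358805763018
yaw blue 17.565253053365886 70.3851642956955
side base near corners [ 461.8 -281.9] [ 577.5 -287.3] plate [ 500.4 -226.1] red [ 570.8 -219.7] [ 569.4 -267.1]
```

```bash
python3 -m crank '{"translation":[[0,0,0],[30,-4,10],[40,-5,13],[40,-5,13],[40,-5,13],[40,-5,13],[40,-5,13],[40,-5,13]],"roll":[-0.079,0,0,0,0,0,0,0],"fingers":[1,1,1,1,1,1,1,1]}'
```

```text
clock: 0.9
position: [0.3782, -0.4451, 0.1424]
ee_rot: [-0.0, 0.988, 0.153, -0.0]
contact_force: [-0.2, -0.9, -0.7]
width: 0.0853
gripper_force: 0.0
```

```bash
python3 -m crank '{"translation":[[40,-5,13],[40,-5,13],[48,-6,16],[0,0,0]],"roll":[0,0,0,0],"fingers":[1,1,1,1]}'
python3 - <<'E'
from h import *
s=manip.get_state();R=Ro.from_quat(s["ee_rot"][[1,2,3,0]]).as_matrix();p=s["position"]*1000
print(p,np.degrees(np.arctan2(R[1,0],R[0,0])),"to go",R.T@(np.array([494.5,-391.5,2.5])-p),s["clock"])
I=get_image("side");cv2.imwrite("pics/s2.png",cv2.resize(I[140:300,180:380],None,fx=4,fy=3.75)[:600])
E
```

```text
clock: 1.3
position: [0.4971, -0.3888, 0.0988]
ee_rot: [-0.002, 0.988, 0.155, 0.0]
contact_force: [-0.7, 0.6, 0.4]
width: 0.0853
gripper_force: 0.0
[ 497.11536823 -388.77524733   98.75143511] 17.8517435770742 to go [-3.42075877  2.18346712 96.23998165] 1.3
```

```bash
python3 -m crank '{"translation":[[-3,2,20],[0,0,30],[0,0,25],[0,0,12],[0,0,9],[0,0,0],[0,0,0]],"roll":[0,0,0,0,0,0,0],"fingers":[1,1,1,1,1,1,1]}'; python3 -m crank '{"translation":[[0,0,0],[0,0,0],[0,0,0],[0,0,0],[0,0,0],[0,0,0],[0,0,0],[0,0,0]],"roll":[0,0,0,0,0,0,0,0],"fingers":[0.6,0.5,0.4,0.3,0.2,0.2,0.2,0.2]}' 30
```

```text
clock: 2.05
position: [0.4914, -0.3963, 0.0065]
ee_rot: [0.001, 0.988, 0.153, 0.0]
contact_force: [0.7, -0.5, 0.3]
width: 0.0854
gripper_force: 0.0
clock: 2.85
position: [0.4913, -0.3955, 0.0061]
ee_rot: [0.0, 0.988, 0.153, 0.0]
contact_force: [-0.5, 1.3, 4.9]
width: 0.0295
gripper_force: 29.9
```

```bash
python3 -m crank '{"translation":[[0,0,0],[0,0,0],[0,0,0],[2,0,3],[2,0,2],[0,0,0]],"roll":[0,0,0,0,0,0],"fingers":[0.6,0.6,0.6,0.6,0.6,0.6]}'; python3 -m crank '{"translation":[[0,0,0],[0,0,0],[0,0,0],[0,0,0],[0,0,0],[0,0,0]],"roll":[0,0,0,0,0,0],"fingers":[0.4,0.3,0.2,0.2,0.2,0.2]}' 30
```

```text
clock: 3.45
position: [0.495, -0.394, 0.0]
ee_rot: [-0.0, 0.988, 0.153, -0.0]
contact_force: [0.0, 0.1, -0.7]
width: 0.0511
gripper_force: 0.0
clock: 4.05
position: [0.495, -0.3943, 0.0006]
ee_rot: [0.0, 0.988, 0.153, 0.0]
contact_force: [-0.4, 1.2, 0.2]
width: 0.0298
gripper_force: 29.7
```

```bash
python3 -m crank '{"translation":[[0,0,-10],[0,0,-20],[0,0,-30],[0,0,-30],[0,0,-10],[0,0,0],[0,0,0],[0,0,0]],"roll":[0,0,0.1,0.14,0.13,0,0,0],"fingers":[0.2,0.2,0.2,0.2,0.2,0.2,0.2,0.2]}'
python3 - <<'E'
from h import *
s=manip.get_state();R=Ro.from_quat(s["ee_rot"][[1,2,3,0]]).as_matrix();p=s["position"]*1000
print(p,np.degrees(np.arctan2(R[1,0],R[0,0])),s["moment"])
I=get_image("side");u=proj("side",s["position"])[0];print(u)
x,y=u.astype(int);cv2.imwrite("pics/s3.png",cv2.resize(I[y-60:y+60,x-80:x+80],None,fx=5,fy=5,interpolation=2));print(x,y)
E
```

```text
clock: 4.85
position: [0.4942, -0.3936, 0.0995]
ee_rot: [-0.001, 1.0, -0.031, -0.001]
contact_force: [-1.3, 0.9, -1.3]
width: 0.0301
gripper_force: 29.8
[ 494.15747659 -393.62079926   99.49235678] -3.5186744727635917 [-0.00209059 -0.0297923  -0.01329886]
[271.68305567 208.18870829]
271 208
```

View pics/s3.png

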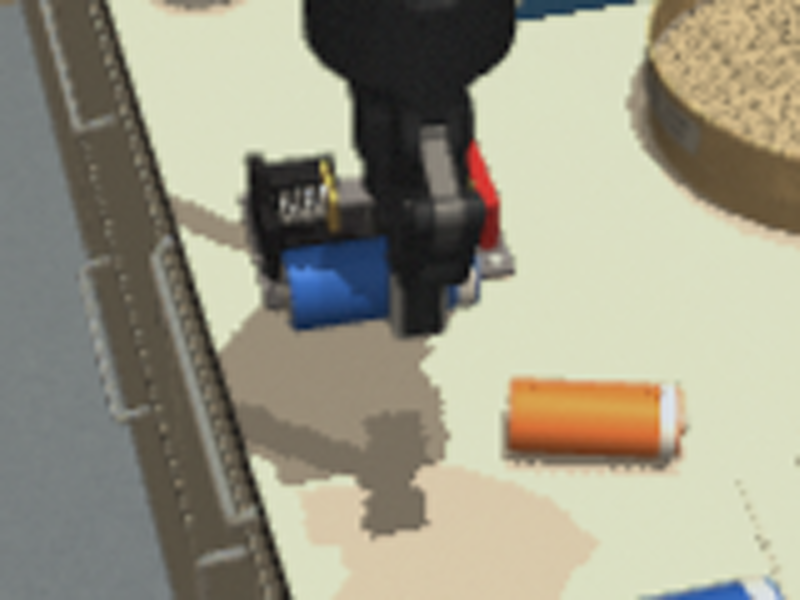

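The side crop shows the blue cell held level. Its flat end is at crop (290,290), its white band at (470,285), and the pads are nearer the button. I'll measure the slant and the grip offset.

```bash
cat > fit.py <<'E'
from h import *
from scipy.optimize import minimize
def cellpts(c,yaw,t,L=(-38,24)):
    u=np.array([np.cos(t)*np.cos(yaw),np.cos(t)*np.sin(yaw),np.sin(t)])
    v=np.array([-np.sin(yaw),np.cos(yaw),0]);w=np.cross(u,v);a=np.linspace(0,2*np.pi,48)
    return np.vstack([c+l*u+16*(np.cos(a)[:,None]*v+np.sin(a)[:,None]*w) for l in L])/1000
def masks(box=None):
    s=manip.get_state();m={}
    for n in("side","top"):
        I=get_image(n);k=cv2.inRange(cv2.cvtColor(I,cv2.COLOR_BGR2HSV),(100,110,30),(128,255,255))
        m[n]=(I,k)
    return s,m
def model_edges(n,c,yaw,t):
    return cv2.convexHull(proj(n,cellpts(c,yaw,t)).astype(np.float32))[:,0]
E
python3 - <<'E'
from fit import *
s=manip.get_state();p=s["position"]*1000;yaw=np.radians(-3.5);x=np.array([np.cos(yaw),np.sin(yaw),0])
o=np.array([191,148])
obs=lambda q:(np.array(q)/5+o-.4)
ob=obs([[288,252],[385,238],[295,328],[388,318]])
print("obs",ob.round(1).tolist())
for t in(-5,0,5,10):
  for d in(8,12):
    c=p+[0,0,16]-d*x
    h=proj("side",cellpts(c,yaw,np.radians(t)))
    # flat ring extremes
    f=h[:48];g=h[48:]
    print(t,d,"flat top",f[f[:,1].argmin()].round(1),"bot",f[f[:,1].argmax()].round(1),"left",f[f[:,0].argmin()].round(1),"blueend top",g[g[:,1].argmin()].round(1),"bot",g[g[:,1].argmax()].round(1))
E
```

```text
obs [[248.2, 198.0], [267.6, 195.2], [249.6, 213.2], [268.2, 211.2]]
-5 8 flat top [247.8 195.9] bot [248.9 212.6] left [246.8 200.7] blueend top [279.2 193.7] bot [280.2 210. ]
-5 12 flat top [245.7 196.2] bot [246.9 212.9] left [244.8 201. ] blueend top [277.2 194. ] bot [278.2 210.3]
0 8 flat top [247.1 197.3] bot [249.5 213.8] left [246.8 198.7] blueend top [278.7 192.9] bot [280.8 209.2]
0 12 flat top [245.  197.6] bot [247.4 214.1] left [244.8 199. ] blueend top [276.7 193.2] bot [278.8 209.5]
5 8 flat top [246.7 198.7] bot [250.1 214.9] left [246.7 198.8] blueend top [278.1 192.2] bot [281.3 208.3]
5 12 flat top [244.6 199. ] bot [248.1 215.2] left [244.6 199.1] blueend top [276.1 192.5] bot [279.3 208.6]
10 8 flat top [246.5 200. ] bot [250.9 216. ] left [246.5 200.1] blueend top [277.4 191.5] bot [281.8 207.4]
10 12 flat top [244.4 200.3] bot [248.9 216.3] left [244.4 200.4] blueend top [275.4 191.8] bot [279.8 207.7]
```

Level with a grip offset of about +7 mm. The tool can't tilt, so I'll slant the cell by pressing its button end on the red block. First I move over the holder.

```bash
python3 -m crank '{"translation":[[4,-15,0],[9,-32,0],[9,-32,0],[9,-32,0],[9,-30,0],[4,-14,0],[0,0,0],[0,0,0]],"roll":[0,0,0,0,0,0,0,0],"fingers":[0.2,0.2,0.2,0.2,0.2,0.2,0.2,0.2]}'
python3 - <<'E'
from h import *
s=manip.get_state();R=Ro.from_quat(s["ee_rot"][[1,2,3,0]]).as_matrix();p=s["position"]*1000
print(p,np.degrees(np.arctan2(R[1,0],R[0,0])),"to go",R.T@(np.array([547,-243.3,38])-p))
A=get_image("top");B=get_image("side")
u=proj("side",[.53,-.243,.08])[0].astype(int);v=proj("top",[.53,-.243,.08])[0].astype(int);print(u,v)
a=cv2.resize(A[v[1]-45:v[1]+45,v[0]-40:v[0]+40],(400,450),interpolation=2)
b=cv2.resize(B[u[1]-45:u[1]+45,u[0]-40:u[0]+40],(400,450),interpolation=2)
cv2.imwrite("pics/d4.png",np.hstack([a,b]))
E
```

```text
clock: 5.7
position: [0.5485, -0.2427, 0.1004]
ee_rot: [0.0, 1.0, -0.031, -0.0]
contact_force: [0.1, -0.1, -1.3]
width: 0.0298
gripper_force: 29.9
[ 548.505306   -242.71217675  100.42269862] -3.554659618255433 to go [-1.43926989  0.61977467 62.42394707]
[268 168] [209 196]
```

View pics/d4.png

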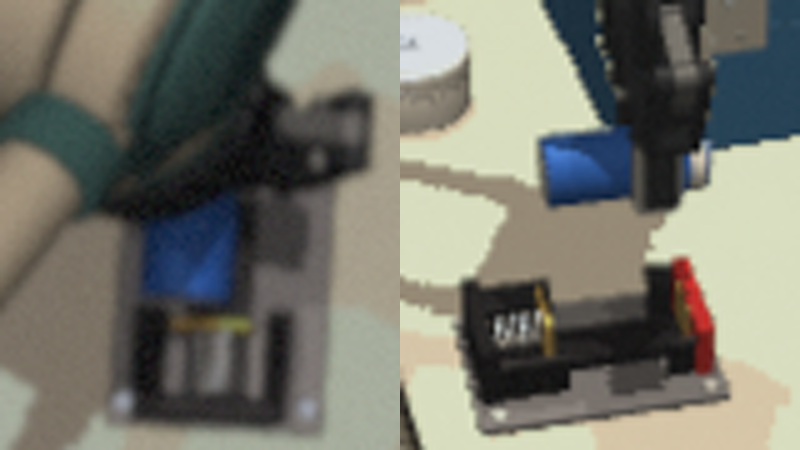

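The left half (top view) shows the flat end edge at crop (143–228,298), just ahead of the plate. The right half (side view) shows the cell level above the holder, with its flat end at (542,170).

Run:
```python
from h import *
q=np.array([[143,294],[228,301]])/5+[209-40-.4,196-45-.4]
P=onplane("top",q,.116)*1000
print(P.round(1).tolist())
a=np.radians(-3.6);H=np.array([[np.cos(a),np.sin(a)],[-np.sin(a),np.cos(a)]])
print("holder frame flat end",(H@(P[:,:2]-[526,-242]).T).T.round(1), "grip",H@(np.array([548.5,-242.7])-[526,-242]))
```

```text
[[502.7, -225.5, 116.0], [500.0, -254.8, 116.0]]
holder frame flat end [[-24.2  15. ]
 [-25.2 -14.4]] grip [22.49955475  0.71416798]
```

```bash
python3 -m crank '{"translation":[[0,0,20],[0,0,20],[0,0,12],[0,0,6],[0,0,0]],"roll":[0,0,0,0,0],"fingers":[0.2,0.2,0.2,0.2,0.2]}';python3 -m crank '{"translation":[[0,0,2],[0,0,2],[0,0,2],[0,0,0]],"roll":[0,0,0,0],"fingers":[0.2,0.2,0.2,0.2]}'
```

```text
clock: 6.3
position: [0.548, -0.2428, 0.0418]
ee_rot: [-0.0, 0.999, -0.032, -0.001]
contact_force: [-1.0, 0.1, -1.0]
width: 0.0297
gripper_force: 29.9
clock: 6.7
position: [0.5487, -0.2424, 0.0367]
ee_rot: [0.0, 1.0, -0.032, 0.0]
contact_force: [-0.1, 0.8, -1.3]
width: 0.0299
gripper_force: 29.9
```

```bash
python3 -m crank '{"translation":[[0,0,1],[0,0,1],[0,0,0]],"roll":[0,0,0],"fingers":[0.2,0.2,0.2]}';python3 -m crank '{"translation":[[0,0,1],[0,0,1],[0,0,0]],"roll":[0,0,0],"fingers":[0.2,0.2,0.2]}'
python3 - <<'E'
from h import *
s=manip.get_state();print(s["contact_force"],s["moment"],s["position"])
A=get_image("top");B=get_image("side")
u=proj("side",[.53,-.243,.04])[0].astype(int);v=proj("top",[.53,-.243,.04])[0].astype(int);print(u,v)
a=cv2.resize(A[v[1]-45:v[1]+45,v[0]-40:v[0]+40],(400,450),interpolation=2)
b=cv2.resize(B[u[1]-45:u[1]+45,u[0]-40:u[0]+40],(400,450),interpolation=2)
cv2.imwrite("pics/d5.png",np.hstack([a,b]))
E
```

```text
clock: 7.0
position: [0.5486, -0.2424, 0.036]
ee_rot: [0.0, 1.0, -0.031, 0.0]
contact_force: [-2.8, 1.2, 8.0]
width: 0.0298
gripper_force: 30.7
clock: 7.3
position: [0.5482, -0.2425, 0.0347]
ee_rot: [0.0, 1.0, -0.031, 0.0]
contact_force: [-4.0, 1.3, 11.1]
width: 0.03
gripper_force: 31.3
[-3.98989941  1.32165005 11.05214306] [0.15753575 0.52243021 0.01182484] [ 0.5482122  -0.24250707  0.03465556]
[268 182] [212 199]
```

View pics/d5.png

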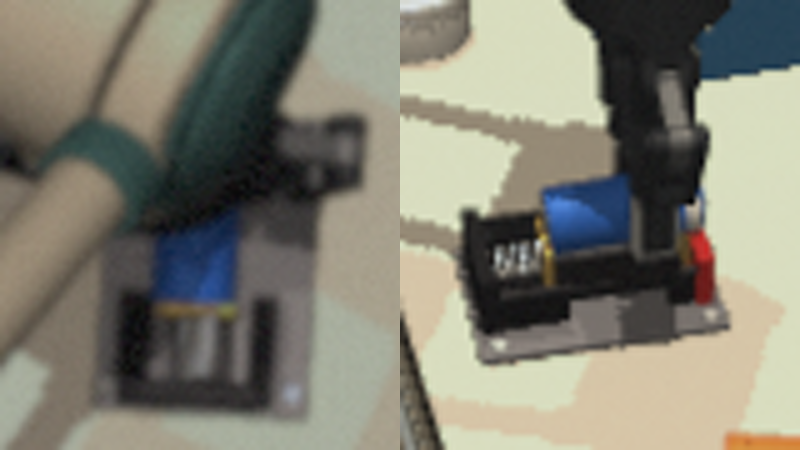

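The cell is starting to tilt on the red block (side view, band at (690,210) on the red top at (700,240)). The flat end sits just in front of the plate.

```bash
python3 -m crank '{"translation":[[0,0,1],[0,0,1],[0,0,0]],"roll":[0,0,0],"fingers":[0.2,0.2,0.2]}';python3 -m crank '{"translation":[[-1,0,1],[-1,0,1],[0,0,0]],"roll":[0,0,0],"fingers":[0.2,0.2,0.2]}'
cat > tilt.py <<'E'
from h import *
import sys
s=manip.get_state();p=s["position"]*1000;print(p,s["contact_force"])
a=np.radians(-3.6);H=np.array([[np.cos(a),np.sin(a)],[-np.sin(a),np.cos(a)]])
g=H@(p[:2]-[526,-242]);print("grip holder",g,p[2])
I=get_image("side");m=cv2.inRange(cv2.cvtColor(I,cv2.COLOR_BGR2HSV),(100,110,30),(128,255,255))
from scipy.optimize import minimize
# upper edge of the blue region left of the finger
u0=proj("side",[p[0]/1000-.045,p[1]/1000,p[2]/1000+.02])[0]
e=[]
for x in range(int(u0[0])+2,int(u0[0])+14):
    col=np.where(m[int(u0[1])-25:int(u0[1])+25,x])[0]
    if len(col)>3:e.append((x,col.min()+int(u0[1])-25))
e=np.array(e);k=np.polyfit(e[:,0],e[:,1],1);print("slope obs",k[0],len(e))
for t in(0,4,8,12,16):
    t_=np.radians(t);u=np.array([np.cos(t_)*np.cos(a),np.cos(t_)*np.sin(a),np.sin(t_)])
    v=np.array([-np.sin(a),np.cos(a),0]);w=np.cross(u,v);c=p+[0,0,16]-9*u
    an=np.linspace(0,2*np.pi,72);r=lambda l:proj("side",(c+l*u+16*(np.cos(an)[:,None]*v+np.sin(an)[:,None]*w))/1000)
    A=r(-36);B=r(-10);i=(A[:,1]).argmin();A=A[i];B=B[i];print(t,((B-A)[1]/(B-A)[0]).round(3),end="; ")
print()
E
python3 tilt.py
```

```text
clock: 7.7
position: [0.5481, -0.2426, 0.0335]
ee_rot: [0.001, 1.0, -0.031, 0.0]
contact_force: [-6.9, 2.4, 16.5]
width: 0.0301
gripper_force: 32.2
clock: 8.0
position: [0.5477, -0.2426, 0.032]
ee_rot: [0.001, 1.0, -0.032, 0.002]
contact_force: [-4.0, 2.7, 17.0]
width: 0.03
gripper_force: 32.8
[ 547.6625691  -242.62389974   31.98990726] [-3.98648443  2.73416208 17.01227562]
grip holder [21.65899796  0.73753535] 31.989907256730397
slope obs -0.22377622377622736 12
0 -0.128; 4 -0.185; 8 -0.243; 12 -0.302; 16 -0.362;
```

```bash
python3 -m crank '{"translation":[[-3,0,0],[-3,0,0],[-3,0,0],[0,0,0]],"roll":[0,0,0,0],"fingers":[0.2,0.2,0.2,0.2]}';python3 -m crank '{"translation":[[0,0,2],[0,0,2],[0,0,1],[0,0,0]],"roll":[0,0,0,0],"fingers":[0.2,0.2,0.2,0.2]}'; python3 tilt.py
```

```text
clock: 8.45
position: [0.5423, -0.2432, 0.0316]
ee_rot: [0.002, 0.999, -0.032, 0.005]
contact_force: [3.7, 0.9, 7.6]
width: 0.0296
gripper_force: 31.8
clock: 8.85
position: [0.5411, -0.2433, 0.0276]
ee_rot: [0.002, 0.999, -0.032, 0.004]
contact_force: [-0.5, 0.5, 16.2]
width: 0.0298
gripper_force: 33.8
[ 541.09544944 -243.32503529   27.64524432] [-0.47028711  0.52850021 16.22755824]
grip holder [15.14886168 -0.37456952] 27.645244315727233
slope obs -0.29020979020978094 12
0 -0.129; 4 -0.186; 8 -0.243; 12 -0.302; 16 -0.362;
```

```bash
python3 -m crank '{"translation":[[-3,0,0],[-3,0,0],[-3,0,0],[0,0,0]],"roll":[0,0,0,0],"fingers":[0.2,0.2,0.2,0.2]}'; python3 tilt.py
```

```text
clock: 9.3
position: [0.5338, -0.2432, 0.026]
ee_rot: [0.002, 0.999, -0.032, 0.006]
contact_force: [6.1, 0.3, 3.9]
width: 0.0295
gripper_force: 32.4
[ 533.84972685 -243.18459621   26.04456489] [6.06138223 0.27369828 3.91663999]
grip holder [ 7.90861862 -0.68937026] 26.04456489446156
slope obs -0.25524475524475 12
0 -0.129; 4 -0.186; 8 -0.243; 12 -0.302; 16 -0.362;
```

```bash
python3 -m crank '{"translation":[[-2,0,0],[-2,0,0],[-1,0,0],[0,0,0]],"roll":[0,0,0,0],"fingers":[0.2,0.2,0.2,0.2]}'; python3 tilt.py
python3 - <<'E'
from h import *
A=get_image("top");B=get_image("side")
u=proj("side",[.53,-.243,.04])[0].astype(int);v=proj("top",[.53,-.243,.04])[0].astype(int)
a=cv2.resize(A[v[1]-45:v[1]+45,v[0]-40:v[0]+40],(400,450),interpolation=2)
b=cv2.resize(B[u[1]-45:u[1]+45,u[0]-40:u[0]+40],(400,450),interpolation=2)
cv2.imwrite("pics/d6.png",np.hstack([a,b]))
E
```

```text
clock: 9.75
position: [0.5299, -0.243, 0.0262]
ee_rot: [0.002, 0.999, -0.032, 0.007]
contact_force: [9.8, 0.1, 3.6]
width: 0.0299
gripper_force: 32.4
[ 529.87647458 -243.00485808   26.20132376] [9.84382747 0.08297839 3.55540103]
grip holder [ 3.93192081 -0.75946937] 26.201323763415324
slope obs -0.2552447552447618 12
0 -0.129; 4 -0.186; 8 -0.243; 12 -0.302; 16 -0.362;
```

View pics/d6.png

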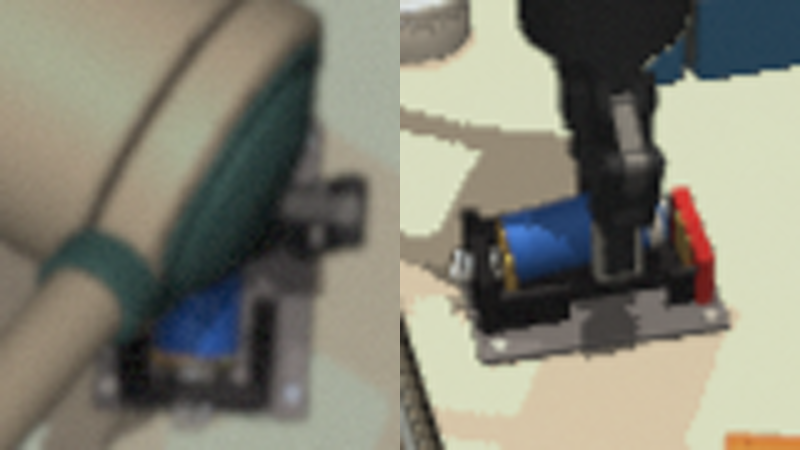

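The side view shows the cell slanted, with its flat end pushing the plate back at (505,250) and its button at (660,225) inside the red block. Next I lower it.

```bash
python3 -m crank '{"translation":[[0,0,2],[0,0,2],[0,0,2],[0,0,0]],"roll":[0,0,0,0],"fingers":[0.2,0.2,0.2,0.2]}'; python3 tilt.py;python3 -m crank '{"translation":[[0,0,2],[0,0,2],[0,0,2],[0,0,0]],"roll":[0,0,0,0],"fingers":[0.2,0.2,0.2,0.2]}'; python3 tilt.py
```

```text
clock: 10.3
position: [0.5302, -0.2434, 0.0202]
ee_rot: [0.003, 0.999, -0.032, 0.007]
contact_force: [8.2, 0.2, 3.7]
width: 0.0296
gripper_force: 32.4
[ 530.1604237  -243.40450267   20.1699417 ] [8.15435118 0.24283585 3.66572346]
grip holder [ 4.2404035  -1.14049604] 20.169941702194393
slope obs -0.1503496503496575 12
0 -0.13; 4 -0.187; 8 -0.244; 12 -0.302; 16 -0.362; 
clock: 10.75
position: [0.5301, -0.2434, 0.014]
ee_rot: [0.003, 0.999, -0.032, 0.007]
contact_force: [8.9, -0.4, 2.4]
width: 0.0298
gripper_force: 32.4
[ 530.08387192 -243.38780606   13.96291636] [ 8.93019895 -0.42741514  2.38134315]
grip holder [ 4.16295439 -1.1286391 ] 13.962916357536267
slope obs -0.03846153846153764 12
0 -0.131; 4 -0.187; 8 -0.244; 12 -0.302; 16 -0.362;
```

Run:
```python
from h import *
B=get_image("side")
u=proj("side",[.53,-.243,.04])[0].astype(int)
cv2.imwrite("pics/d7.png",cv2.resize(B[u[1]-35:u[1]+35,u[0]-40:u[0]+40],(640,560),interpolation=2))
```

```text
(no output)
```

View pics/d7.png

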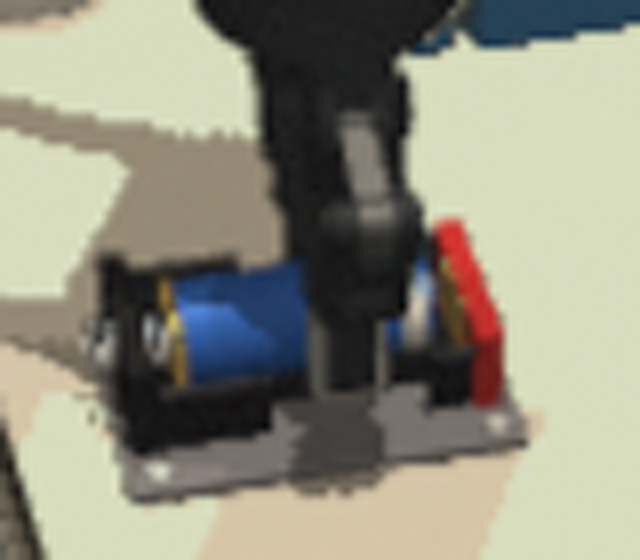

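The cell lies almost level, with its button inside the red block. I'll ease it forward, press slightly, and release.

```bash
python3 -m crank '{"translation":[[2,0,1],[1,0,1],[0,0,0],[0,0,0]],"roll":[0,0,0,0],"fingers":[0.2,0.2,0.2,0.2]}'; python3 -m crank '{"translation":[[0,0,0],[0,0,0],[0,0,0],[0,0,0],[0,0,0],[0,0,0]],"roll":[0,0,0,0,0,0],"fingers":[0.4,0.5,0.6,0.7,0.8,0.8]}';python3 -m crank '{"translation":[[0,0,-10],[0,0,-30],[0,0,-40],[0,0,-40],[-30,30,-40],[-40,40,-10],[0,0,0],[0,0,0]],"roll":[0,0,0,0,0,0,0,0],"fingers":[0.8,0.8,0.8,0.8,0.8,0.8,0.8,0.8]}'
python3 - <<'E'
from h import *
A=get_image("top");B=get_image("side")
u=proj("side",[.53,-.243,.03])[0].astype(int);v=proj("top",[.53,-.243,.03])[0].astype(int);print(u,v)
a=cv2.resize(A[v[1]-45:v[1]+45,v[0]-40:v[0]+40],(400,450),interpolation=2)
b=cv2.resize(B[u[1]-45:u[1]+45,u[0]-40:u[0]+40],(400,450),interpolation=2)
cv2.imwrite("pics/d8.png",np.hstack([a,b]))
E
```

```text
clock: 11.25
position: [0.532, -0.2434, 0.0118]
ee_rot: [0.003, 0.999, -0.032, 0.005]
contact_force: [7.0, -0.9, 2.4]
width: 0.0296
gripper_force: 32.5
clock: 11.85
position: [0.5265, -0.2409, 0.0095]
ee_rot: [-0.0, 0.999, -0.032, -0.0]
contact_force: [-0.1, -0.5, 0.5]
width: 0.0681
gripper_force: 0.0
clock: 12.65
position: [0.4619, -0.2982, 0.1736]
ee_rot: [0.0, 0.999, -0.033, 0.001]
contact_force: [0.1, 0.4, -0.5]
width: 0.0684
gripper_force: 0.0
[268 185] [212 199]
```

View pics/d8.png

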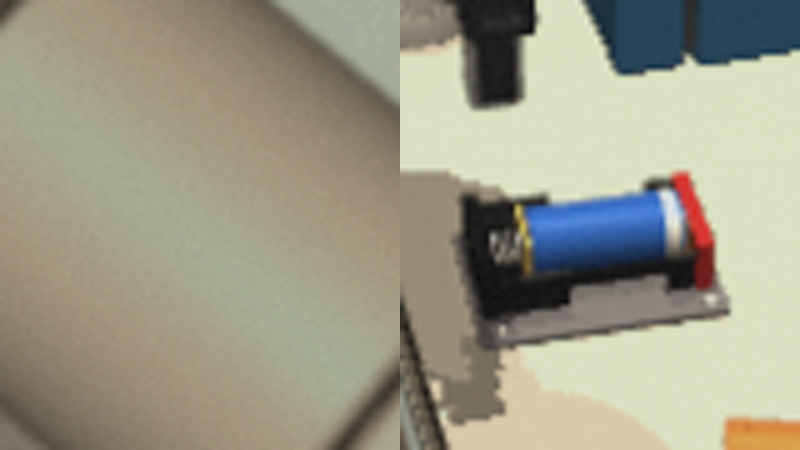

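The side view shows the cell in the holder: flat end on the brass plate at (525,240), band and button at the red block (680,225). One numeric check of level and height before handing in.

Run:
```python
from fit import *
I=get_image("side");m=cv2.inRange(cv2.cvtColor(I,cv2.COLOR_BGR2HSV),(100,110,30),(128,255,255))
k=np.zeros_like(m);k[160:205,240:320]=m[160:205,240:320]
a=np.radians(-3.6)
def cost(q,full=False):
    h=cv2.convexHull(np.round(proj("side",cellpts(np.array([q[0],q[1],q[2]]),a,q[3],L=(-38,26)))*16).astype(np.int32))
    z=np.zeros_like(m);cv2.fillConvexPoly(z,h,255,shift=4)
    return 1-(z&k>0).sum()/((z|k)>0).sum()
r=[(round(cost([526+dx,-242,30+dz,np.radians(t)]),3),dx,dz,t) for dx in range(-6,7,2) for dz in range(-2,9,2) for t in(-3,0,3,6,9)]
print(sorted(r)[:8])
```

```text
[(np.float64(0.175), 6, -2, 3), (np.float64(0.177), 2, -2, 3), (np.float64(0.178), 4, -2, 0), (np.float64(0.178), 6, -2, 0), (np.float64(0.179), 4, -2, 3), (np.float64(0.18), 2, -2, -3), (np.float64(0.18), 2, -2, 0), (np.float64(0.181), 4, -2, -3)]
```

Level and fully down, so I'm handing it in.

```bash
python3 -c "
from rig import manip
print(manip.sign_off())"
```

```text
the job is handed in; nothing more can be done
None
```

The blue cell is in the holder, level and fully down by the side camera, with its button end at the red block and the spring plate pushed back; I let go and handed the job in at about 13 s, with no verdict returned.

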